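# Transfer amplifier modules to the burn-in rack in order

### The arm

A 6-joint arm with a two-finger parallel gripper is mounted at the origin on the work surface. World frame = base frame: x ahead of the robot, y to its left, z up, the work surface at z = 0. Lengths are in m, angles in rad, forces in N, time in s.
With the tool pointing down it reaches from about 0.25 to 0.85 m from the base axis. Payload 12.5 kg.
Tool frame: the origin (TCP) lies on the centre line of the jaws, within the pads' length; the fingertips stand 11 mm ahead of it and the grasp point (between the pads) lies 8 mm behind it (manip.nose_length is the distance from the TCP to the fingertips, in m); z points along the fingers, y is the direction in which the jaws open and shut (so a half turn about z gives the same grasp; the last joint's range is limited). The gripper opens to 93 mm and grips with 3 to 60 N. Pads are 15 mm wide; open, the fingers measure 128 mm over their backs; the gripper's body (75 mm by 188 mm) begins 65 mm behind the grasp point.
Start: joints at [-1.287, 0.351, 1.652, -0, 1.139, -0.085], TCP at [0.198, -0.513, 0.23] pointing down, gripper open.
Joint ranges: [-2.75, 2.75], [-0.79, 2.1], [0.01, 2.65], [-1.57, 4.71], [0.07, 3.14], [-2.87, 2.87]. Speed limits (rad/s): [2.22, 2.22, 2.79, 3.14, 3.14, 3.14].

### API

Orientations are given as a rotation vector (axis times angle).
In Python, from cell import manip, optics gives the robot as it stands. The module is installed in compiled form; this text tells all that it offers.
- The arm moves only by the tool jog_arm, never from a script. Its argument "increments" is a list of rows, each a list of 4 numbers: the shift along the world's x, y, z in mm, then the turn about the world's z in degrees. A call has 1 to 8 rows; each row shifts and turns the pose as measured when the row begins; what a row does not reach is not made up. A row lasts 1/8 s, in which the tool goes at most 62.5 mm and 10.7 degrees, less where a joint would pass 70% of its speed; a pose out of reach is approached as far as the arm can. A call is refused whole if a number of a shift passes 62.5 or a number of a turn 10.7, either way. A call with a gripper value outside its range is refused whole. "hand" is the opening, from 0 (shut) to 1 (fully open), set as the call begins (left out, the last holds). The fingers move at their own pace and stop on an object; "newtons" is the grip in N (left out, the last holds). Time passes only in rows, so rows that do not move let the fingers close. It gives the time, the measured TCP pose, the force and the opening at its end, in the units of the state.
- manip.read_state(): the state, without advancing time (a new reading comes with each control period).
- optics.snapshot(name): name is "scene" or "top" or "wrist"; returns a dict with "color" (384x512x3 uint8, red, green, blue), "fx", "fy", "cx", "cy" (pixels), "dist" ([k1, k2, p1, p2, k3] as OpenCV has them; the pictures are not rectified), "pose" (4x4, takes a point from camera to world coordinates). Camera axes: x right, y up, looking along -z (the intrinsics and any distortion apply to the point x, -y, -z); pixel columns grow to the right and rows downward; lengths in m; the calibration is good to about 2 mm. A picture is of the moment at which its call begins. There is no depth.
- manip.job_done(): hands the job in, once; it reports no verdict.
The state is a dict: "time_s": time; "joint_pos": joint angles; "dq": joint speeds; "joint_torque": joint torques, N m; "ee_pos": TCP position; "tcp_rot": TCP orientation; "ft_force": force on the tool from outside, world axes, zero at the start; "wrist_torque": the same for the moment, N m; "width": opening from 0.0 (shut) to 1.0 (fully open).
Only numpy, scipy, OpenCV 4.12 (cv2) and the standard library are available. Lean on these libraries where they do the work, as an engineer would, in place of code of your own. Each camera call takes 0.05 s, during which the arm holds its last target. There are 200 camera calls.

### The job

Move the four amplifier modules from the coloured trays of the intake rack into the burn-in rack, one to a bay, keeping their order counted from the red end: the module nearest the intake rack's red end block goes into the bay nearest the burn-in rack's red end block, and so on. Keep the modules upright, and leave each standing flat on its bay's floor with its foot inside the walls.

Things in the scene. Friction and masses are not known exactly. Their poses are not given: they have to be found in the camera images.
- yellow_module: loose yellow-capped amplifier module, 0.15-0.3 kg, standing in the yellow tray: green board foot 56 (x) x 36 (y) x 6 mm, finned aluminium heatsink 38 x 30 mm, yellow cap 38 (x) x 32 (y) mm from 62 to 80 mm up. Origin: centre of the underside, z up. Grip the cap from above across x; along y the next module is only 24 mm away.
- blue_module: loose blue-capped amplifier module, 0.15-0.3 kg, standing in the blue tray: green board foot 56 (x) x 36 (y) x 6 mm, finned aluminium heatsink 38 x 30 mm, blue cap 38 (x) x 32 (y) mm from 62 to 80 mm up. Origin: centre of the underside, z up. Grip the cap from above across x; along y the next module is only 24 mm away.
- white_module: loose white-capped amplifier module, 0.15-0.3 kg, standing in the white tray: green board foot 56 (x) x 36 (y) x 6 mm, finned aluminium heatsink 38 x 30 mm, white cap 38 (x) x 32 (y) mm from 62 to 80 mm up. Origin: centre of the underside, z up. Grip the cap from above across x; along y the next module is only 24 mm away.
- black_module: loose black-capped amplifier module, 0.15-0.3 kg, standing in the black tray: green board foot 56 (x) x 36 (y) x 6 mm, finned aluminium heatsink 38 x 30 mm, black cap 38 (x) x 32 (y) mm from 62 to 80 mm up. Origin: centre of the underside, z up. Grip the cap from above across x; along y the next module is only 24 mm away.
- yellow_tray: fixed yellow tray of the intake rack, 76 (x) x 54 (y) mm, walls 2 mm thick, 19 high, tongue to x = -62. Origin: centre of underside, 7 mm above the table; inner floor 3 mm higher. The trays stand 56 mm apart in a row along their y, in any order of colours; +y points to the intake rack's red end block (80 x 24 x 40 tall); a grey block is at the other end.
- blue_tray: fixed blue tray of the intake rack, 76 (x) x 54 (y) mm, walls 2 mm thick, 19 high, tongue to x = -62. Origin: centre of underside, 7 mm above the table; inner floor 3 mm higher. The trays stand 56 mm apart in a row along their y, in any order of colours; +y points to the intake rack's red end block (80 x 24 x 40 tall); a grey block is at the other end.
- white_tray: fixed white tray of the intake rack, 76 (x) x 54 (y) mm, walls 2 mm thick, 19 high, tongue to x = -62. Origin: centre of underside, 7 mm above the table; inner floor 3 mm higher. The trays stand 56 mm apart in a row along their y, in any order of colours; +y points to the intake rack's red end block (80 x 24 x 40 tall); a grey block is at the other end.
- black_tray: fixed black tray of the intake rack, 76 (x) x 54 (y) mm, walls 2 mm thick, 19 high, tongue to x = -62. Origin: centre of underside, 7 mm above the table; inner floor 3 mm higher. The trays stand 56 mm apart in a row along their y, in any order of colours; +y points to the intake rack's red end block (80 x 24 x 40 tall); a grey block is at the other end.
- burn_in_rack: fixed grey rack, steel walls, 80 (x) x 228 (y) mm, empty. Origin: centre of underside, on the table. Four open bays along y, centres at y = -84, -28, 28, 84 mm, x = 0, each 72 (x) x 52 (y) inside: 8 mm play around a module whose x is along the rack's x, either way round. Bay floor 10 mm, dividers (4 thick) 30 mm, front and back walls 22 mm above the table.
- red_end: fixed red end block of the burn-in rack, 80 x 24 x 40 mm tall, against one end of it: centre 128 mm from the rack's centre on its +y or its -y side, which varies; a grey block of the same size is at the other end. Origin: centre of the underside.
Not all that is in view belongs to the job. What is shaped like the black_module but purple is not meant.

How it is judged:
At the end, for the whole second after the job is handed in: Each module has the same place from the red end as its tray: 44, 100, 156 or 212 mm (within 12) from the red end block's centre, within 12 mm of the rack's x = 0, inside its length, underside within 5 mm of the bay floor's height, within 0.12 rad of upright, at rest (((y of each of blue_tray, white_tray, black_tray in the frame of yellow_tray below 0 m and horizontal distance between yellow_module and red_end between 0.032 and 0.056 m) or (((y of blue_tray in the frame of yellow_tray above 0 m and y of each of white_tray, black_tray in the frame of yellow_tray below 0 m) or (y of each of blue_tray, black_tray in the frame of yellow_tray below 0 m and y of white_tray in the frame of yellow_tray above 0 m) or (y of each of blue_tray, white_tray in the frame of yellow_tray below 0 m and y of black_tray in the frame of yellow_tray above 0 m)) and horizontal distance between yellow_module and red_end between 0.088 and 0.112 m) or (((y of each of blue_tray, white_tray in the frame of yellow_tray above 0 m and y of black_tray in the frame of yellow_tray below 0 m) or (y of each of blue_tray, black_tray in the frame of yellow_tray above 0 m and y of white_tray in the frame of yellow_tray below 0 m) or (y of blue_tray in the frame of yellow_tray below 0 m and y of each of white_tray, black_tray in the frame of yellow_tray above 0 m)) and horizontal distance between yellow_module and red_end between 0.144 and 0.168 m) or (y of each of blue_tray, white_tray, black_tray in the frame of yellow_tray above 0 m and horizontal distance between yellow_module and red_end between 0.2 and 0.224 m)) and x of yellow_module in the frame of burn_in_rack between -0.012 and 0.012 m and y of yellow_module in the frame of burn_in_rack between -0.096 and 0.096 m and z of yellow_module in the frame of burn_in_rack between 0.005 and 0.015 m and angle between each of yellow_module, blue_module, white_module, black_module's own z axis and vertical below 0.12 rad and linear speed of each of yellow_module, blue_module, white_module, black_module below 0.02 m/s and angular speed of each of yellow_module, blue_module, white_module, black_module below 0.2 rad/s and ((y of each of yellow_tray, white_tray, black_tray in the frame of blue_tray below 0 m and horizontal distance between blue_module and red_end between 0.032 and 0.056 m) or (((y of yellow_tray in the frame of blue_tray above 0 m and y of each of white_tray, black_tray in the frame of blue_tray below 0 m) or (y of each of yellow_tray, black_tray in the frame of blue_tray below 0 m and y of white_tray in the frame of blue_tray above 0 m) or (y of each of yellow_tray, white_tray in the frame of blue_tray below 0 m and y of black_tray in the frame of blue_tray above 0 m)) and horizontal distance between blue_module and red_end between 0.088 and 0.112 m) or (((y of each of yellow_tray, white_tray in the frame of blue_tray above 0 m and y of black_tray in the frame of blue_tray below 0 m) or (y of each of yellow_tray, black_tray in the frame of blue_tray above 0 m and y of white_tray in the frame of blue_tray below 0 m) or (y of yellow_tray in the frame of blue_tray below 0 m and y of each of white_tray, black_tray in the frame of blue_tray above 0 m)) and horizontal distance between blue_module and red_end between 0.144 and 0.168 m) or (y of each of yellow_tray, white_tray, black_tray in the frame of blue_tray above 0 m and horizontal distance between blue_module and red_end between 0.2 and 0.224 m)) and x of blue_module in the frame of burn_in_rack between -0.012 and 0.012 m and y of blue_module in the frame of burn_in_rack between -0.096 and 0.096 m and z of blue_module in the frame of burn_in_rack between 0.005 and 0.015 m and ((y of each of yellow_tray, blue_tray, black_tray in the frame of white_tray below 0 m and horizontal distance between white_module and red_end between 0.032 and 0.056 m) or (((y of yellow_tray in the frame of white_tray above 0 m and y of each of blue_tray, black_tray in the frame of white_tray below 0 m) or (y of each of yellow_tray, black_tray in the frame of white_tray below 0 m and y of blue_tray in the frame of white_tray above 0 m) or (y of each of yellow_tray, blue_tray in the frame of white_tray below 0 m and y of black_tray in the frame of white_tray above 0 m)) and horizontal distance between white_module and red_end between 0.088 and 0.112 m) or (((y of each of yellow_tray, blue_tray in the frame of white_tray above 0 m and y of black_tray in the frame of white_tray below 0 m) or (y of each of yellow_tray, black_tray in the frame of white_tray above 0 m and y of blue_tray in the frame of white_tray below 0 m) or (y of yellow_tray in the frame of white_tray below 0 m and y of each of blue_tray, black_tray in the frame of white_tray above 0 m)) and horizontal distance between white_module and red_end between 0.144 and 0.168 m) or (y of each of yellow_tray, blue_tray, black_tray in the frame of white_tray above 0 m and horizontal distance between white_module and red_end between 0.2 and 0.224 m)) and x of white_module in the frame of burn_in_rack between -0.012 and 0.012 m and y of white_module in the frame of burn_in_rack between -0.096 and 0.096 m and z of white_module in the frame of burn_in_rack between 0.005 and 0.015 m and ((y of each of yellow_tray, blue_tray, white_tray in the frame of black_tray below 0 m and horizontal distance between black_module and red_end between 0.032 and 0.056 m) or (((y of yellow_tray in the frame of black_tray above 0 m and y of each of blue_tray, white_tray in the frame of black_tray below 0 m) or (y of each of yellow_tray, white_tray in the frame of black_tray below 0 m and y of blue_tray in the frame of black_tray above 0 m) or (y of each of yellow_tray, blue_tray in the frame of black_tray below 0 m and y of white_tray in the frame of black_tray above 0 m)) and horizontal distance between black_module and red_end between 0.088 and 0.112 m) or (((y of each of yellow_tray, blue_tray in the frame of black_tray above 0 m and y of white_tray in the frame of black_tray below 0 m) or (y of each of yellow_tray, white_tray in the frame of black_tray above 0 m and y of blue_tray in the frame of black_tray below 0 m) or (y of yellow_tray in the frame of black_tray below 0 m and y of each of blue_tray, white_tray in the frame of black_tray above 0 m)) and horizontal distance between black_module and red_end between 0.144 and 0.168 m) or (y of each of yellow_tray, blue_tray, white_tray in the frame of black_tray above 0 m and horizontal distance between black_module and red_end between 0.2 and 0.224 m)) and x of black_module in the frame of burn_in_rack between -0.012 and 0.012 m and y of black_module in the frame of burn_in_rack between -0.096 and 0.096 m and z of black_module in the frame of burn_in_rack between 0.005 and 0.015 m); the robot touches nothing.
It fails at once if the yellow module is tipped over (more than 0.8 rad from upright) (angle between yellow_module's own z axis and vertical above 0.8 rad).
It fails at once if the blue module is tipped over (more than 0.8 rad from upright) (angle between blue_module's own z axis and vertical above 0.8 rad).
It fails at once if the white module is tipped over (more than 0.8 rad from upright) (angle between white_module's own z axis and vertical above 0.8 rad).
It fails at once if the black module is tipped over (more than 0.8 rad from upright) (angle between black_module's own z axis and vertical above 0.8 rad).
It also fails if it takes over 120 s, if anything falls off the work surface, if the arm or the gripper's body presses on something with over 40 N, if the wrist force passes 120 N, or if a joint passes its speed limit or range.

## Working session

There is one attempt and no reset: what is moved stays moved. The work goes in short steps, Python scripts to look and compute and a tool call to move; the robot and the scene stay as the last step left them, time stands still between calls to the robot, and variables do not carry over. Pictures are saved under pics/ and viewed, about 12 in all and at most 16, crops included, and the job is handed in when it is done.

Besides the shell and the picture viewer there is one more tool, called after "Emit:" by a JSON object that holds its "api" and its "payload". jog_arm: Moves the arm, as the interface text tells. Its arguments: {"type":"object","properties":{"increments":{"type":"array"},"hand":{"type":"number"},"newtons":{"type":"number"}},"required":["increments"]}

```bash
mkdir -p pics; cat > h.py <<'E'
import numpy as np, cv2
from cell import manip, optics
def snap(n,f):
    s=optics.snapshot(n); cv2.imwrite('pics/'+f,s['color'][:,:,::-1]); np.save('pics/'+f+'.npy',s,allow_pickle=True); return s
def load(f): return np.load('pics/'+f+'.npy',allow_pickle=True).item()
def K(s): return np.array([[s['fx'],0,s['cx']],[0,s['fy'],s['cy']],[0,0,1.]])
def toworld(s,px,z):
    p=cv2.undistortPoints(np.array(px,float).reshape(-1,1,2),K(s),np.array(s['dist'],float)).reshape(-1,2)
    T=np.array(s['pose']); d=np.c_[p[:,0],-p[:,1],-np.ones(len(p))]@T[:3,:3].T; o=T[:3,3]
    return o+d*((z-o[2])/d[:,2])[:,None]
def topx(s,P):
    T=np.array(s['pose']); c=(np.array(P,float).reshape(-1,3)-T[:3,3])@T[:3,:3]
    return cv2.projectPoints(c*[1,-1,-1],np.zeros(3),np.zeros(3),K(s),np.array(s['dist'],float))[0].reshape(-1,2)
E
python3 - <<'E'
from h import *
a=snap('top','top1.png');b=snap('scene','scene1.png')
for s in(a,b): print(s['pose'],s['fx'],s['dist'])
print(manip.read_state())
E
```

```text
[[ 0.02948507  0.9972913  -0.06738468  0.53836688]
 [-0.99942854  0.03052876  0.01451147  0.01693472]
 [ 0.01652934  0.0669183   0.99762153  1.17615901]
 [ 0.          0.          0.          1.        ]] 457.4246270076376 [-0.13326083  0.          0.          0.          0.        ]
[[-4.87128499e-01 -5.23932074e-01  6.98713824e-01  1.38667952e+00]
 [ 8.73329886e-01 -2.91454592e-01  3.90319267e-01  4.40996841e-01]
 [-8.57431222e-04  8.00343303e-01  5.99541377e-01  7.20086889e-01]
 [ 0.00000000e+00  0.00000000e+00  0.00000000e+00  1.00000000e+00]] 443.38537704712644 [-0.12915945  0.          0.          0.          0.        ]
{'time_s': 0.1, 'joint_pos': array([-1.28662121e+00,  3.51148195e-01,  1.65238138e+00, -4.13947851e-05,
        1.13908776e+00, -8.45611529e-02]), 'dq': array([-0.00049962, -0.0012433 , -0.00176886, -0.00032388,  0.00091678,
        0.00055717]), 'joint_torque': array([ 7.29863496e-04, -4.98028958e+01, -2.85705310e+01,  7.00003747e-02,
        2.38880049e-02, -4.11795713e-05]), 'ee_pos': array([ 0.19818836, -0.51272202,  0.22916587]), 'tcp_rot': array([-3.08734621e+00, -5.75774309e-01,  2.19058687e-04]), 'ft_force': array([ 1.27876094, -0.23424179,  0.68348731]), 'wrist_torque': array([-0.03999337,  0.02391358,  0.04254452]), 'width': 0.9974571472297932}
```

View pics/top1.png

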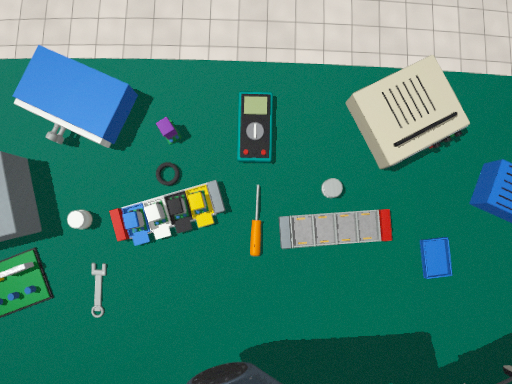

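View pics/scene1.png

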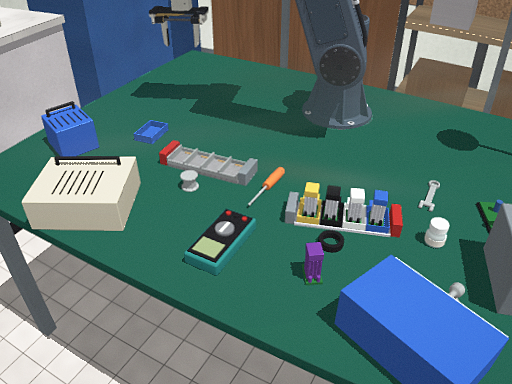

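```bash
python3 - <<'E'
from h import *
s=load('top1.png');c=s['color'][:,:,::-1]
a=cv2.resize(c[170:255,100:240],None,fx=5.5,fy=5.5,interpolation=cv2.INTER_CUBIC)[:,:770]
b=cv2.resize(c[200:255,270:410],None,fx=5.5,fy=5.5,interpolation=cv2.INTER_CUBIC)
b=b[:, :770]
a=a[:467]; cv2.imwrite('pics/crop1.png',cv2.resize(np.vstack([a,b]),None,fx=.77,fy=.77,interpolation=cv2.INTER_AREA))
print(a.shape,b.shape)
E
```

```text
(467, 770, 3) (302, 770, 3)
```

View pics/crop1.png

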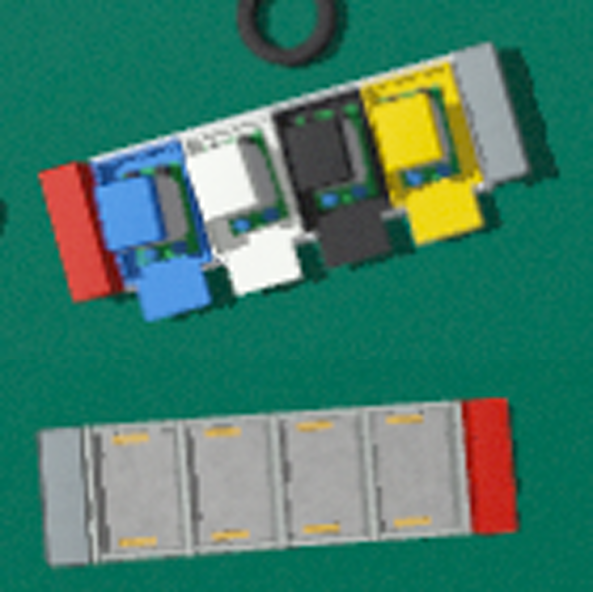

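```bash
python3 - <<'E'
from h import *
s=load('top1.png'); k=4.235
A=lambda L,o:[(u/k+o[0]-.4,v/k+o[1]-.4) for u,v in L]
caps=toworld(s,A([(130,214),(222,180),(320,152),(404,131)],(100,170)),.09);print(caps)
f=lambda L:A([(u,v-359.6) for u,v in L],(270,200))
r=toworld(s,f([(463,400),(508,399),(518,531),(472,535),(38,431),(83,427),(92,560),(50,566)]),.04);print(r)
print(np.degrees(np.arctan2(*(caps[0]-caps[3])[:2])), r[:4].mean(0),r[4:].mean(0))
from scipy.spatial.transform import Rotation as R
w=snap('wrist','w0.png');st=manip.read_state()
T=np.eye(4);T[:3,:3]=R.from_rotvec(st['tcp_rot']).as_matrix();T[:3,3]=st['ee_pos'];print(np.round(np.linalg.inv(T)@w['pose'],3),w['fx']);print(T[:3,1])
E
```

```text
[[0.52307554 0.29975221 0.09      ]
 [0.54394847 0.2481319  0.09      ]
 [0.56145875 0.19330886 0.09      ]
 [0.57472956 0.14644825 0.09      ]]
[[ 0.56835986 -0.30922979  0.04      ]
 [ 0.5696723  -0.33671535  0.04      ]
 [ 0.49136491 -0.34412889  0.04      ]
 [ 0.48844827 -0.31611089  0.04      ]
 [ 0.54317294 -0.05637023  0.04      ]
 [ 0.54627091 -0.08274818  0.04      ]
 [ 0.46862975 -0.09009553  0.04      ]
 [ 0.46448493 -0.06557056  0.04      ]]
-18.620655169453023 [ 0.52946133 -0.32654623  0.04      ] [ 0.50563963 -0.07369613  0.04      ]
[[-0.     0.968  0.249  0.069]
 [ 1.     0.001 -0.001 -0.   ]
 [-0.001  0.249 -0.968 -0.155]
 [ 0.     0.     0.     1.   ]] 282.7246467791166
[ 3.60517574e-01 -9.32752048e-01 -8.33806928e-04]
```

Emit:
{"api": "jog_arm", "payload": {"increments": [[40, 39, 3, 9.3], [40, 39, 3, 9.3], [40, 39, 3, 9.3], [40, 39, 3, 9.3], [40, 39, 3, 9.3], [40, 39, 3, 9.3], [40, 39, 3, 9.3], [40, 39, 3, 9.3]], "hand": 1}}

```text
time_s: 1.15
ee_pos: [0.5241, -0.1916, 0.2527]
tcp_rot: [-2.069, -2.362, 0.003]
ft_force: [0.1, -1.0, -0.1]
width: 0.999
```

Emit:
{"api": "jog_arm", "payload": {"increments": [[0, 0, 0, 0], [0, 0, 0, 0]]}}

```text
time_s: 1.4
ee_pos: [0.5253, -0.1893, 0.2521]
tcp_rot: [-2.063, -2.366, 0.003]
ft_force: [-0.5, 0.9, -0.6]
width: 1.001
```

```bash
python3 - <<'E'
from h import *
snap('wrist','w1.png');st=manip.read_state();print(st['ee_pos'],st['tcp_rot'],st['joint_pos'])
E
```

```text
[ 0.52521828 -0.18951116  0.25214258] [-2.06359157 -2.36561052  0.00255165] [-4.29240277e-01  3.45165484e-01  1.60148346e+00 -9.41568652e-04
  1.19770694e+00 -5.65061321e-01]
```

View pics/w1.png

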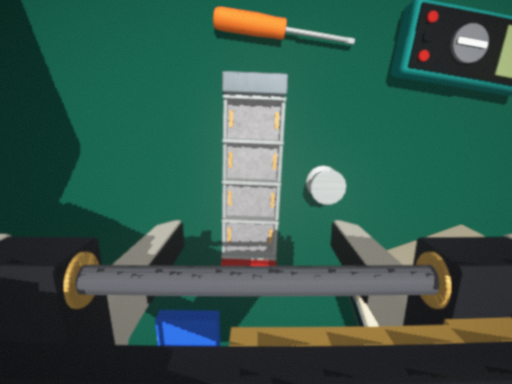

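```bash
python3 - <<'E'
from h import *
s=load('w1.png')
d=toworld(s,[(254.5,97),(253,141.5),(252,183),(250.5,219.5)],.03);print(d,np.linalg.norm(np.diff(d,axis=0),axis=1))
print(toworld(s,[(223,141.5),(283,141.5),(222,183),(281,183)],.028))
# model overlay from top-estimate
red=np.array([.5295,-.3265]);gr=np.array([.5056,-.0737])
for c in [(red+gr)/2]:
  print('centre',c)
top=load('top1.png')
k=4.235
E
```

```text
[[ 0.50870439 -0.09106034  0.03      ]
 [ 0.51423078 -0.14673591  0.03      ]
 [ 0.52027425 -0.20225487  0.03      ]
 [ 0.52509108 -0.25467809  0.03      ]] [0.05594917 0.05584691 0.05264405]
[[ 0.47485894 -0.15223965  0.028     ]
 [ 0.55352022 -0.1414548   0.028     ]
 [ 0.47951688 -0.20829809  0.028     ]
 [ 0.55965535 -0.19725669  0.028     ]]
centre [ 0.51755 -0.2001 ]
```

Emit:
{"api": "jog_arm", "payload": {"increments": [[8, 57, 1, 1.8], [8, 57, 1, 1.8], [8, 57, 1, 1.8], [8, 57, 1, 1.8], [8, 57, 1, 1.8], [8, 50, 1, 1.8], [0, 0, 0, 0], [0, 0, 0, 0]]}}

```text
time_s: 2.45
ee_pos: [0.5709, 0.1441, 0.2582]
tcp_rot: [-1.856, -2.533, 0.005]
ft_force: [-0.2, 0.6, 0.4]
width: 0.998
```

```bash
python3 - <<'E'
from h import *
snap('wrist','w2.png');st=manip.read_state();print(st['ee_pos'],st['tcp_rot'],st['joint_pos'])
E
```

```text
[0.57092124 0.14396283 0.25823004] [-1.85600181 -2.53248259  0.00476724] [ 1.68321772e-01  3.96664356e-01  1.51164664e+00 -8.62064557e-04
  1.23672200e+00 -1.37284612e-01]
```

View pics/w2.png

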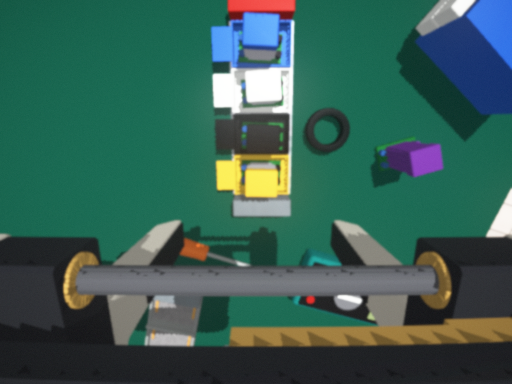

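Candidates: caps blue (261,30), white (264,87), black (264,137) and yellow (261,180). Lookalikes are the purple module (415,157, excluded), the blue tray and tongue (222,42), and the blue box. The red block is at the top, so the order is blue, white, black, yellow. Close crop next.

```bash
python3 - <<'E'
from h import *
s=load('w2.png');c=s['color'][:,:,::-1][0:220,200:310]
a=cv2.resize(c,None,fx=5,fy=5,interpolation=cv2.INTER_CUBIC)
cv2.imwrite('pics/crop2.png',np.hstack([a[:550],a[550:]])[:, :1100]); a1=cv2.resize(np.hstack([a[:550],a[550:]]),None,fx=.72,fy=.72,interpolation=cv2.INTER_AREA);cv2.imwrite('pics/crop2.png',a1);print(a1.shape)
E
```

```text
(396, 792, 3)
```

View pics/crop2.png

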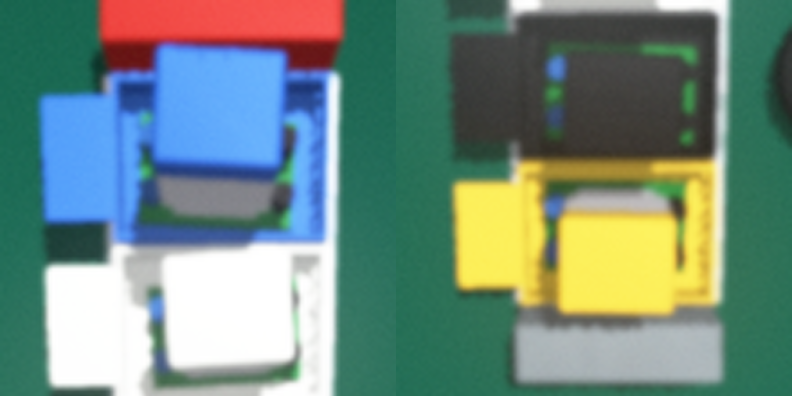

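```bash
python3 - <<'E'
from h import *
s=load('w2.png');k=3.6
Q=dict(blue=[(156,44),(287,52),(281,164),(155,157)],white=[(163,255),(290,246),(296,360),(170,368)],black=[(565,52),(682,50),(684,137),(566,138)],yellow=[(558,210),(678,210),(674,314),(558,314)])
st=manip.read_state()
tl=np.degrees(np.arctan2(st['tcp_rot'][1],st['tcp_rot'][0]));print('tooly yaw',(2*tl-90)%180)
for n,q in Q.items():
  px=[(u/k+200-.4,v/k-.4) if u<396 else ((u-396)/k+200-.4,v/k+110-.4) for u,v in q]
  w=toworld(s,px,.09);e=w[1]-w[0]+w[2]-w[3]
  print(n,w[:,:2].mean(0).round(4),'size',np.linalg.norm(w[1]-w[0]),np.linalg.norm(w[2]-w[1]),'yaw',np.degrees(np.arctan2(e[1],e[0])))
E
```

```text
tooly yaw 17.52623187978304
blue [0.5256 0.3006] size 0.03743111383430516 0.02976871247014442 yaw 14.405111383583689
white [0.5453 0.2484] size 0.037696371844208834 0.03247424209602526 yaw 21.174846797030934
black [0.5614 0.1969] size 0.03612005222508296 0.02668732135742682 yaw 18.265255916734432
yellow [0.5756 0.1452] size 0.038429415882572225 0.03447913745652521 yaw 17.575734125115485
```

Emit:
{"api": "jog_arm", "payload": {"increments": [[5, 1, -45, 0], [0, 0, -45, 0], [0, 0, -45, 0], [0, 0, -30, 0], [0, 0, -10, 0], [0, 0, 0, 0]]}}

```text
time_s: 3.25
ee_pos: [0.5769, 0.1354, 0.0809]
tcp_rot: [1.874, 2.52, -0.001]
ft_force: [-0.4, 0.1, 0.7]
width: 1.0
```

Emit:
{"api": "jog_arm", "payload": {"increments": [[-1, 9, -8, 0], [0, 0, 0, 0], [0, 0, 0, 0]]}}

```text
time_s: 3.62
ee_pos: [0.5773, 0.145, 0.0753]
tcp_rot: [1.873, 2.517, 0.004]
ft_force: [-0.3, 0.9, 0.8]
width: 1.001
```

Emit:
{"api": "jog_arm", "payload": {"increments": [[-1, 0, -2, 0], [0, 0, 0, 0], [0, 0, 0, 0], [0, 0, 0, 0], [0, 0, 0, 0]], "hand": 0, "newtons": 25}}

```text
time_s: 4.25
ee_pos: [0.5765, 0.1451, 0.0739]
tcp_rot: [1.873, 2.516, 0.005]
ft_force: [0.5, 0.1, 0.1]
width: 0.512
```

Emit:
{"api": "jog_arm", "payload": {"increments": [[0, 0, 0, 0], [0, 0, 0, 0], [0, 0, 0, 0]]}}

```text
time_s: 4.62
ee_pos: [0.5764, 0.145, 0.0738]
tcp_rot: [1.873, 2.516, 0.005]
ft_force: [-0.2, -0.5, -0.4]
width: 0.408
```

Emit:
{"api": "jog_arm", "payload": {"increments": [[0, 0, 40, 0], [0, 0, 50, 0], [0, 0, 20, 0], [0, 0, 0, 0]]}}

```text
time_s: 5.12
ee_pos: [0.5751, 0.1448, 0.1855]
tcp_rot: [1.874, 2.518, 0.001]
ft_force: [-0.7, 1.3, -1.5]
width: 0.404
```

Emit:
{"api": "jog_arm", "payload": {"increments": [[-11, -40, 0, -1.8], [-11, -44, 0, -1.8], [-11, -44, 0, -1.8], [-11, -44, 0, -1.8], [-11, -44, 0, -1.8], [-8, -35, 0, -1.8], [0, 0, 0, 0], [0, 0, 0, 0]]}}

```text
time_s: 6.12
ee_pos: [0.5053, -0.1121, 0.175]
tcp_rot: [-2.104, -2.321, 0.009]
ft_force: [-0.5, 0.1, -1.2]
width: 0.407
```

Emit:
{"api": "jog_arm", "payload": {"increments": [[5, -5, -20, 0], [0, 0, -30, 0], [0, 0, -20, 0], [0, 0, 0, 0], [0, 0, 0, 0]]}}

```text
time_s: 6.75
ee_pos: [0.5114, -0.1124, 0.1021]
tcp_rot: [-2.095, -2.328, 0.009]
ft_force: [-0.1, -0.1, -1.3]
width: 0.404
```

Emit:
{"api": "jog_arm", "payload": {"increments": [[-1, -5, 0, 0], [0, 0, -12, 0], [0, 0, -10, 0], [0, 0, 0, 0], [0, 0, 0, 0]]}}

```text
time_s: 7.38
ee_pos: [0.511, -0.1177, 0.0799]
tcp_rot: [-2.096, -2.329, 0.008]
ft_force: [0.3, -0.9, -0.7]
width: 0.407
```

```bash
python3 - <<'E'
from h import *
s=snap('wrist','w3.png');snap('scene','s3.png')
E
```

```text
(no output)
```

View pics/w3.png

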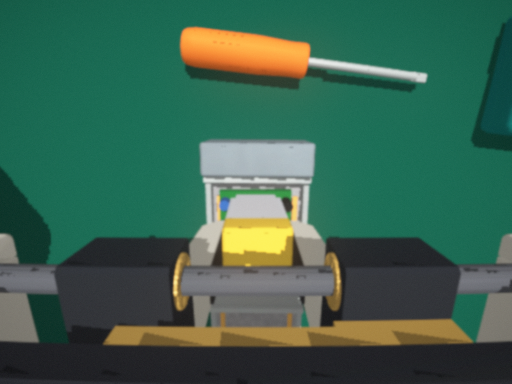

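Emit:
{"api": "jog_arm", "payload": {"increments": [[0, 0, -4, 0], [0, 0, -1, 0], [0, 0, 0, 0]]}}

```text
time_s: 7.85
ee_pos: [0.5112, -0.1177, 0.075]
tcp_rot: [-2.097, -2.33, 0.007]
ft_force: [0.1, -1.4, -1.2]
width: 0.408
```

Emit:
{"api": "jog_arm", "payload": {"increments": [[0, 0, 0, 0], [0, 0, 0, 0], [0, 0, 0, 0]], "hand": 1}}

```text
time_s: 8.22
ee_pos: [0.5116, -0.1178, 0.0755]
tcp_rot: [-2.097, -2.331, 0.006]
ft_force: [0.9, 0.4, -0.1]
width: 0.68
```

Emit:
{"api": "jog_arm", "payload": {"increments": [[0, 0, 30, 0], [0, 0, 50, 0], [0, 0, 30, 0], [0, 0, 0, 0]]}}

```text
time_s: 8.72
ee_pos: [0.5112, -0.1177, 0.1887]
tcp_rot: [-2.097, -2.331, 0.007]
ft_force: [0.4, 0.6, -0.0]
width: 0.99
```

```bash
python3 - <<'E'
from h import *
s=snap('wrist','w4.png');print(manip.read_state()['ee_pos'])
E
```

```text
[ 0.51059255 -0.11753077  0.18737901]
```

View pics/w4.png

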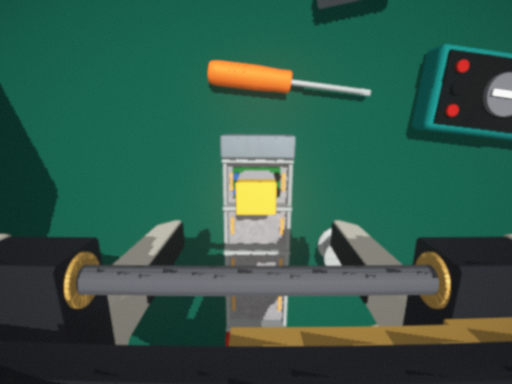

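Emit:
{"api": "jog_arm", "payload": {"increments": [[7, 44, 0, 1.8], [7, 46, 0, 1.8], [7, 46, 0, 1.8], [7, 46, 0, 1.8], [7, 46, 0, 1.8], [7, 46, 0, 1.8], [7, 36, 0, 1.5], [0, 0, 0, 0]]}}

```text
time_s: 9.78
ee_pos: [0.5554, 0.2016, 0.1745]
tcp_rot: [-1.822, -2.536, 0.027]
ft_force: [0.0, 0.3, -0.3]
width: 1.002
```

Emit:
{"api": "jog_arm", "payload": {"increments": [[6, -6, 0, 0], [0, 0, -45, 0], [0, 0, -45, 0], [0, 0, -8, 0], [0, 0, 0, 0], [0, 0, 0, 0]]}}

```text
time_s: 10.52
ee_pos: [0.5631, 0.1892, 0.0746]
tcp_rot: [-1.83, -2.531, 0.028]
ft_force: [0.2, 0.8, 0.7]
width: 0.997
```

Emit:
{"api": "jog_arm", "payload": {"increments": [[-2, 6, -1, 0], [0, 0, 0, 0]]}}

```text
time_s: 10.78
ee_pos: [0.5621, 0.1958, 0.0758]
tcp_rot: [-1.831, -2.533, 0.023]
ft_force: [0.0, 0.3, -0.0]
width: 0.998
```

Emit:
{"api": "jog_arm", "payload": {"increments": [[0, 0, 0, 0], [0, 0, 0, 0], [0, 0, 0, 0], [0, 0, 0, 0], [0, 0, 0, 0], [0, 0, 0, 0], [0, 0, 0, 0]], "hand": 0}}

```text
time_s: 11.65
ee_pos: [0.5621, 0.196, 0.0763]
tcp_rot: [-1.831, -2.534, 0.023]
ft_force: [0.1, 0.0, -1.0]
width: 0.408
```

Emit:
{"api": "jog_arm", "payload": {"increments": [[0, 0, 40, 0], [0, 0, 50, 0], [0, 0, 25, 0], [0, 0, 0, 0]]}}

```text
time_s: 12.15
ee_pos: [0.5606, 0.1956, 0.1926]
tcp_rot: [-1.83, -2.531, 0.028]
ft_force: [0.5, -0.3, -3.7]
width: 0.411
```

Emit:
{"api": "jog_arm", "payload": {"increments": [[-6, -44, 1, -1.7], [-6, -48, 1, -1.7], [-6, -48, 2, -1.7], [-6, -48, 2, -1.7], [-6, -48, 2, -1.7], [-6, -48, 2, -1.7], [-4, -45, 2, -1.7], [-3, -30, 0, -1]]}}

```text
time_s: 13.15
ee_pos: [0.51, -0.1718, 0.1913]
tcp_rot: [-2.095, -2.294, 0.036]
ft_force: [0.3, 0.4, -1.6]
width: 0.409
```

Emit:
{"api": "jog_arm", "payload": {"increments": [[0, 0, 0, 0], [0, 0, 0, 0]]}}

```text
time_s: 13.4
ee_pos: [0.5087, -0.1725, 0.1884]
tcp_rot: [-2.096, -2.288, 0.038]
ft_force: [0.4, 0.1, -3.2]
width: 0.407
```

Emit:
{"api": "jog_arm", "payload": {"increments": [[7, -1, 0, 0.5], [0, 0, -40, 0], [0, 0, -40, 0], [0, 0, -16, 0], [0, 0, 0, 0], [0, 0, 0, 0]]}}

```text
time_s: 14.15
ee_pos: [0.5194, -0.1699, 0.0913]
tcp_rot: [-2.079, -2.308, 0.036]
ft_force: [0.7, 0.4, -1.8]
width: 0.409
```

Emit:
{"api": "jog_arm", "payload": {"increments": [[-3, -3, 0, 0], [0, 0, -8, 0], [0, 0, -5, 0], [0, 0, 0, 0]]}}

```text
time_s: 14.65
ee_pos: [0.5173, -0.1737, 0.0798]
tcp_rot: [-2.082, -2.311, 0.034]
ft_force: [1.1, -0.4, -2.5]
width: 0.408
```

Emit:
{"api": "jog_arm", "payload": {"increments": [[-1, 0, -2, 0], [0, 0, 0, 0], [0, 0, 0, 0]]}}

```text
time_s: 15.02
ee_pos: [0.5163, -0.1737, 0.0777]
tcp_rot: [-2.082, -2.311, 0.034]
ft_force: [0.6, -0.7, -2.4]
width: 0.406
```

Emit:
{"api": "jog_arm", "payload": {"increments": [[0, 0, 0, 0], [0, 0, 0, 0], [0, 0, 0, 0]], "hand": 1}}

```text
time_s: 15.4
ee_pos: [0.5168, -0.1739, 0.0783]
tcp_rot: [-2.082, -2.312, 0.033]
ft_force: [-0.0, -0.1, 1.1]
width: 0.683
```

Emit:
{"api": "jog_arm", "payload": {"increments": [[0, 0, 30, 0], [0, 0, 50, 0], [0, 0, 30, 0], [0, 0, 0, 0]]}}

```text
time_s: 15.9
ee_pos: [0.5165, -0.1737, 0.1915]
tcp_rot: [-2.082, -2.312, 0.033]
ft_force: [-0.6, -0.1, -0.7]
width: 0.997
```

Emit:
{"api": "jog_arm", "payload": {"increments": [[4, 48, 0, 1.8], [4, 54, 1, 1.8], [4, 54, 1, 1.8], [4, 54, 1, 1.8], [4, 54, 1, 1.8], [4, 54, 1, 1.8], [4, 54, 1, 1.8], [4, 40, 0, 1.7]]}}

```text
time_s: 16.9
ee_pos: [0.5449, 0.2485, 0.1883]
tcp_rot: [-1.773, -2.553, 0.049]
ft_force: [-0.6, -0.2, 0.1]
width: 0.996
```

Emit:
{"api": "jog_arm", "payload": {"increments": [[0, 0, 0, 0], [0, 0, 0, 0]]}}

```text
time_s: 17.15
ee_pos: [0.5438, 0.2499, 0.1856]
tcp_rot: [-1.768, -2.554, 0.054]
ft_force: [0.6, 0.6, 0.1]
width: 0.998
```

Emit:
{"api": "jog_arm", "payload": {"increments": [[1, -1, 0, 0], [0, 1, -45, 0], [0, 1, -45, 0], [0, 1, -20, 0], [0, 0, 0, 0], [0, 0, 0, 0]]}}

```text
time_s: 17.9
ee_pos: [0.5464, 0.2458, 0.0739]
tcp_rot: [-1.78, -2.548, 0.051]
ft_force: [0.3, -1.0, -0.5]
width: 1.003
```

Emit:
{"api": "jog_arm", "payload": {"increments": [[-1, 3, 0, 0], [0, 0, 0, 0]]}}

```text
time_s: 18.15
ee_pos: [0.5463, 0.2489, 0.0759]
tcp_rot: [-1.782, -2.549, 0.048]
ft_force: [-0.4, 0.2, 1.0]
width: 1.0
```

Emit:
{"api": "jog_arm", "payload": {"increments": [[0, 0, 0, 0], [0, 0, 0, 0], [0, 0, 0, 0], [0, 0, 0, 0], [0, 0, 0, 0], [0, 0, 0, 0], [0, 0, 0, 0]], "hand": 0}}

```text
time_s: 19.02
ee_pos: [0.5464, 0.2491, 0.0766]
tcp_rot: [-1.781, -2.549, 0.047]
ft_force: [-0.5, -0.4, 0.6]
width: 0.404
```

Emit:
{"api": "jog_arm", "payload": {"increments": [[0, 0, 40, 0], [0, 0, 50, 0], [0, 0, 27, 0], [0, 0, 0, 0]]}}

```text
time_s: 19.52
ee_pos: [0.5451, 0.2486, 0.195]
tcp_rot: [-1.78, -2.548, 0.051]
ft_force: [0.3, -0.4, -3.2]
width: 0.404
```

Emit:
{"api": "jog_arm", "payload": {"increments": [[-2, -45, 1, -1.6], [-2, -52, 2, -1.7], [-2, -52, 2, -1.7], [-2, -52, 2, -1.7], [-2, -52, 2, -1.7], [-2, -52, 2, -1.7], [-2, -52, 2, -1.7], [-1, -52, 2, -1.7]]}}

```text
time_s: 20.52
ee_pos: [0.5232, -0.1695, 0.1963]
tcp_rot: [-2.058, -2.306, 0.057]
ft_force: [0.3, 0.4, -2.2]
width: 0.405
```

Emit:
{"api": "jog_arm", "payload": {"increments": [[0, -45, 1, -1], [0, 0, 0, 0], [0, 0, 0, 0]]}}

```text
time_s: 20.9
ee_pos: [0.5208, -0.218, 0.192]
tcp_rot: [-2.079, -2.277, 0.058]
ft_force: [0.5, 0.1, -2.0]
width: 0.405
```

Emit:
{"api": "jog_arm", "payload": {"increments": [[-1, -10, 0, 0.5], [0, -1, -40, 0], [0, -1, -40, 0], [0, -1, -16, 0], [0, 0, 0, 0], [0, 0, 0, 0]]}}

```text
time_s: 21.65
ee_pos: [0.5212, -0.2293, 0.0948]
tcp_rot: [-2.062, -2.297, 0.058]
ft_force: [-0.1, -1.2, -2.2]
width: 0.408
```

Emit:
{"api": "jog_arm", "payload": {"increments": [[0, 0, -9, 0], [0, 0, -6, 0], [0, 0, -1, 0], [0, 0, 0, 0]]}}

```text
time_s: 22.15
ee_pos: [0.5223, -0.2298, 0.08]
tcp_rot: [-2.064, -2.3, 0.057]
ft_force: [0.0, -0.1, -2.3]
width: 0.408
```

Emit:
{"api": "jog_arm", "payload": {"increments": [[0, 0, -2.5, 0], [0, 0, 0, 0], [0, 0, 0, 0]]}}

```text
time_s: 22.52
ee_pos: [0.5224, -0.2299, 0.0775]
tcp_rot: [-2.064, -2.3, 0.056]
ft_force: [-0.1, -0.9, -2.5]
width: 0.408
```

Emit:
{"api": "jog_arm", "payload": {"increments": [[0, 0, 0, 0], [0, 0, 0, 0], [0, 0, 0, 0]], "hand": 1}}

```text
time_s: 22.9
ee_pos: [0.5227, -0.2301, 0.0781]
tcp_rot: [-2.065, -2.3, 0.056]
ft_force: [-0.3, -0.0, -0.2]
width: 0.678
```

Emit:
{"api": "jog_arm", "payload": {"increments": [[0, 0, 30, 0], [0, 0, 50, 0], [0, 0, 30, 0], [0, 0, 0, 0]]}}

```text
time_s: 23.4
ee_pos: [0.5224, -0.2299, 0.1912]
tcp_rot: [-2.065, -2.3, 0.056]
ft_force: [0.4, 0.5, 0.1]
width: 0.997
```

Emit:
{"api": "jog_arm", "payload": {"increments": [[1, 50, 0, 0.9], [1, 56, 1, 0.9], [1, 56, 1, 0.9], [1, 56, 1, 0.9], [1, 56, 1, 0.9], [1, 56, 1, 0.9], [1, 56, 1, 0.9], [1, 56, 1, 0.9]]}}

```text
time_s: 24.4
ee_pos: [0.526, 0.2224, 0.1893]
tcp_rot: [-1.917, -2.42, 0.07]
ft_force: [0.8, -0.3, -0.1]
width: 1.001
```

Emit:
{"api": "jog_arm", "payload": {"increments": [[0, 55, 1, 0.9], [0, 10, 0, 0], [0, 0, 0, 0], [0, 0, 0, 0]]}}

```text
time_s: 24.9
ee_pos: [0.5239, 0.2906, 0.1857]
tcp_rot: [-1.892, -2.436, 0.079]
ft_force: [-0.3, 0.4, 0.7]
width: 1.004
```

Emit:
{"api": "jog_arm", "payload": {"increments": [[-1, 10, 0, 0], [0, 1.5, -45, 0], [0, 1.5, -45, 0], [0, 1.5, -20, 0], [0, 0, 0, 0], [0, 0, 0, 0]]}}

```text
time_s: 25.65
ee_pos: [0.5248, 0.3034, 0.0748]
tcp_rot: [-1.901, -2.432, 0.073]
ft_force: [0.8, -0.1, 0.3]
width: 1.0
```

Emit:
{"api": "jog_arm", "payload": {"increments": [[0, -3, 0, 0], [0, 0, 0, 0]]}}

```text
time_s: 25.9
ee_pos: [0.5257, 0.3004, 0.0768]
tcp_rot: [-1.902, -2.432, 0.069]
ft_force: [-0.1, 0.1, -0.3]
width: 0.998
```

Emit:
{"api": "jog_arm", "payload": {"increments": [[0, 0, 0, 0], [0, 0, 0, 0], [0, 0, 0, 0], [0, 0, 0, 0], [0, 0, 0, 0], [0, 0, 0, 0], [0, 0, 0, 0]], "hand": 0}}

```text
time_s: 26.78
ee_pos: [0.5261, 0.3005, 0.0776]
tcp_rot: [-1.903, -2.433, 0.067]
ft_force: [0.8, -0.5, 0.7]
width: 0.408
```

Emit:
{"api": "jog_arm", "payload": {"increments": [[0, 0, 40, 0], [0, 0, 50, 0], [0, 0, 27, 0], [0, 0, 0, 0]]}}

```text
time_s: 27.28
ee_pos: [0.5248, 0.2999, 0.1962]
tcp_rot: [-1.902, -2.432, 0.072]
ft_force: [0.4, -0.7, -2.4]
width: 0.408
```

Emit:
{"api": "jog_arm", "payload": {"increments": [[1, -48, 1, -0.7], [1, -54, 2, -0.7], [1, -54, 2, -0.7], [1, -54, 2, -0.7], [1, -54, 2, -0.7], [1, -54, 2, -0.7], [1, -54, 2, -0.7], [1, -54, 2, -0.7]]}}

```text
time_s: 28.28
ee_pos: [0.5262, -0.136, 0.1978]
tcp_rot: [-2.005, -2.327, 0.082]
ft_force: [1.0, -0.1, -1.8]
width: 0.412
```

Emit:
{"api": "jog_arm", "payload": {"increments": [[0, -54, 2, -0.7], [0, -54, 1, -0.7], [0, -30, 1, 0], [0, 0, 0, 0], [0, 0, 0, 0]]}}

```text
time_s: 28.9
ee_pos: [0.5223, -0.28, 0.1927]
tcp_rot: [-2.031, -2.289, 0.083]
ft_force: [-0.5, 0.1, -0.7]
width: 0.41
```

Emit:
{"api": "jog_arm", "payload": {"increments": [[3, -4, 0, -1], [0, -1, -40, 0], [0, -1, -40, 0], [0, -1, -16, 0], [0, 0, 0, 0], [0, 0, 0, 0]]}}

```text
time_s: 29.65
ee_pos: [0.528, -0.284, 0.096]
tcp_rot: [-2.051, -2.275, 0.081]
ft_force: [-0.6, -1.0, -1.9]
width: 0.412
```

Emit:
{"api": "jog_arm", "payload": {"increments": [[-1, 0, -9, 0], [0, 0, -6, 0], [0, 0, -1, 0], [0, 0, 0, 0]]}}

```text
time_s: 30.15
ee_pos: [0.5279, -0.2845, 0.0813]
tcp_rot: [-2.053, -2.277, 0.08]
ft_force: [0.5, -0.6, -1.9]
width: 0.41
```

Emit:
{"api": "jog_arm", "payload": {"increments": [[-0.5, 0, -2.5, 0], [0, 0, 0, 0], [0, 0, 0, 0]]}}

```text
time_s: 30.52
ee_pos: [0.5275, -0.2846, 0.0789]
tcp_rot: [-2.054, -2.277, 0.08]
ft_force: [-0.5, 1.5, -0.9]
width: 0.408
```

Release, rise and move off toward the intake side for a check.

Emit:
{"api": "jog_arm", "payload": {"increments": [[0, 0, 0, 0], [0, 0, 0, 0], [0, 0, 0, 0], [0, 0, 0, 0]], "hand": 1}}

```text
time_s: 31.02
ee_pos: [0.5278, -0.2848, 0.0794]
tcp_rot: [-2.054, -2.278, 0.08]
ft_force: [-0.0, 0.4, 0.5]
width: 0.792
```

Emit:
{"api": "jog_arm", "payload": {"increments": [[0, 0, 30, 0], [0, 0, 50, 0], [0, 0, 40, 0], [-20, -50, 20, 0], [-20, -50, 10, 0], [-20, -50, 0, 0], [0, 0, 0, 0], [0, 0, 0, 0]]}}

```text
time_s: 32.02
ee_pos: [0.4654, -0.438, 0.235]
tcp_rot: [-2.053, -2.281, 0.081]
ft_force: [0.1, 0.9, 0.3]
width: 0.999
```

```bash
python3 - <<'E'
from h import *
t=snap('top','top5.png');snap('scene','s5.png')
c=t['color'][:,:,::-1]
C=np.array([.519,-.201]);u=np.array([.1,-.995])
a=cv2.resize(c[195:260,265:405],None,fx=5.5,fy=5.5,interpolation=cv2.INTER_CUBIC)
s=load('s5.png')['color'][130:200,150:270,::-1]
b=cv2.resize(s,(770,449),interpolation=cv2.INTER_CUBIC)
cv2.imwrite('pics/crop5.png',cv2.resize(np.vstack([a,b]),None,fx=.7,fy=.7,interpolation=cv2.INTER_AREA))
E
```

```text
(no output)
```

View pics/crop5.png

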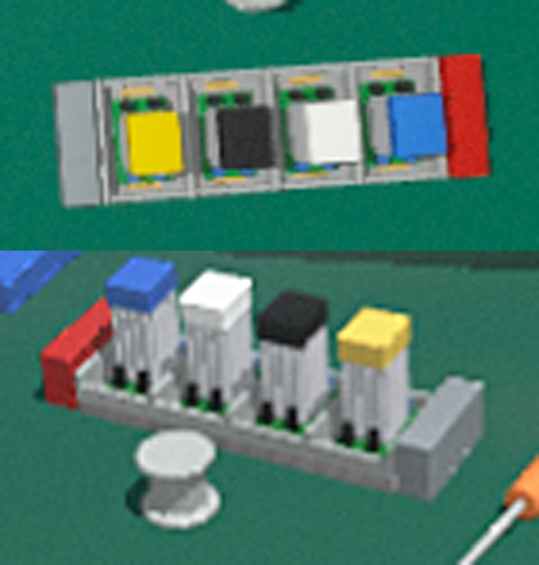

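```bash
python3 - <<'E'
from h import *
t=load('top5.png');k=3.85
w=toworld(t,[(u/k+265-.4,v/k+195-.4) for u,v in [(418,126),(331,132),(245,138),(154,142)]],.09)[:,:2]
C=np.array([.519,-.201]);u=np.array([.1,-.995]);v=np.array([.995,.1])
print(np.c_[128-(w-C)@u*1000 if 0 else 128-1000*((w-C)@u),1000*((w-C)@v)].round(1))
st=manip.read_state();print(st['time_s'],np.abs(st['dq']).max())
manip.job_done()
E
```

```text
[[ 47.5  -4. ]
 [102.8  -3.5]
 [156.9  -3.1]
 [213.5  -1.4]]
32.125 0.008664904775958089
the job is handed in; nothing more can be done
```

I moved all four modules into the burn-in rack in order from the red end (blue, white, black, yellow) and handed the job in at about 32 s. The purple lookalike was left alone.

The last pictures, from the top and scene cameras, show every module upright in its own bay, with its foot inside the walls and the gripper clear. I measured each module's place from the final top picture:

| Module | From red end block (mm) | Target (mm) | Off the rack's x = 0 (mm) |
|---|---|---|---|
| Blue | 47.5 | 44 | -4.0 |
| White | 102.8 | 100 | -3.5 |
| Black | 156.9 | 156 | -3.1 |
| Yellow | 213.5 | 212 | -1.4 |

All of these are within the 12 mm allowance. The wrist and top cameras disagreed by about 2–3 mm on where the rack's centre is, so I used the average. No check failed. I did not measure the modules' tilt or floor height in numbers, only judged them from the pictures and the release heights. The tool itself had tilted slightly, by up to about 0.05 rad on the last module. That left no visible lean once the modules were released.

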